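Pack up the hygiene inspection kit

TASK

Pack up the hygiene inspection kit without picking anything up: with the fingertips, gently push over the hand-held meter that stands on its foot in the case, so that it lies on its back, screen up, flat in its long compartment. Then push the open lid over and press it fully shut. Leave the two small jars in the case, the wash bottle and the cup standing where they are.

Things in the scene. Friction and masses are not known exactly. Their poses are not given: they have to be found in the camera images.
- case: Blue open case, does not move. Outer 190 (its x) x 270 (y) x 60 mm high, walls 4 mm. Origin: centre of the underside, on the table; z up. Lid hinged on its +x rim; its +y end is nearer the robot. A divider along y at x = -23 mm, 4 mm thick, top 44 mm above the table, parts the meter's long compartment (-x side) from that of the jars. A handle juts 22 mm from the -x wall.
- slot (a point): Centre of the floor of the meter's long compartment, 4 mm above the table. The compartment is 66 mm wide (case x) and 262 mm long (case y).
- meter: Black hand-held meter, a loose block 34 (its x) x 54 (y) x 150 mm (z), 0.2 to 0.4 kg, standing on its foot in the long compartment near the case's +y end. Origin: centre of the foot; z to its top. Screen on its -x face, which faces the case's +y end. Pushed there near the top, it tips with under 2 N and falls on its back past 13 degrees; over 18 N harms it.
- meter_mid (a point): Centre of the meter's block, 75 mm above its foot.
- case_lid (a joint): Hinge angle of the lid, rad: 0 fully shut, 1.57 upright, 2.0 at its stop (leaning outwards). It starts open between 1.65 and 1.95. The hinge is stiff: the lid stays where it is left, and takes about 2 to 4 N at the free edge to swing shut.
- lid_hinge (a point): Middle of the hinge line, at the case's +x rim, 60 mm above the table. The hinge line runs along the case's y.
- lid_edge (a point): Middle of the lid's free edge, on its outer face. The lid is a shallow shell, 190 mm from hinge to free edge, 270 mm along the hinge, 20 mm thick; its outer face lies 20 mm outside the plane through the hinge line that rests on the rim when shut. Shut, the outer face is level, 80 mm above the table.
- vial_a: Small jar, 28 mm across, 45 mm tall, standing loose in the case's wider compartment. Origin: centre of its underside. Leave alone.
- vial_b: A second small jar, the same as the first. Leave alone.
- wash_bottle: Closed bottle, 64 mm across, 170 mm tall, standing on the table off the case's -x side. Origin: centre of its underside. Leave alone.
- cup: Steel cup, 72 mm across, 80 mm tall, standing on the table off the case's -x side, farther from the robot than the bottle. Origin: centre of its underside. Leave alone.
Not all that is in view belongs to the job. There is more than one size of the meter; the job needs the smallest.

How it is judged:
By the outcome, as a careful person would: the job done as asked, in the order asked, and still so for the second after the job is handed in, with the robot touching nothing.
It also fails if it takes over 51 s, if anything falls off the work surface, if the arm or the gripper's body presses on something with over 40 N, if the wrist force passes 120 N, or if a joint passes its speed limit or range.

ROBOT

A 7-joint arm with a two-finger parallel gripper is mounted at the origin on the work surface. World frame = base frame: x ahead of the robot, y to its left, z up, the work surface at z = 0. Lengths are in m, angles in rad, forces in N, time in s.
With the tool pointing down it reaches from about 0.4 to 0.85 m from the base axis. Payload 4.5 kg.
Tool frame: the origin (TCP) lies at the very end of the fingers, on their centre line; the grasp point (between the pads) lies 19 mm behind it; z points along the fingers, y is the line along which they close (so a half turn about z gives the same grasp; the last joint's range is limited). The gripper opens to 88 mm and grips with 3 to 60 N. Pads are 18 mm wide; open, the fingers measure 123 mm over their backs; the gripper's body (75 mm by 187 mm) begins 45 mm behind the grasp point.
Start: joints at [-1.254, 0.689, -0.195, 1.565, 0.157, 0.902, -0.215], TCP at [0.174, 0.6, 0.239] pointing down, gripper open.
Joint ranges: [-3.01, 3.01], [-0.46, 2.08], [-1.47, 1.51], [0.13, 2.56], [-1, 4.14], [0.04, 2.09], [-2.66, 2.66]. Speed limits (rad/s): [2.57, 2.57, 3.14, 3.14, 3.14, 3.14, 3.14].

INTERFACE

Orientations are given as a unit quaternion [x, y, z, w].
In Python, from plant import r gives the robot as it stands. The module is installed in compiled form; this text tells all that it offers.
- The arm moves only by the shell command python3 -m pendant 'ROWS' [FORCE]. ROWS is JSON, one flat list of numbers, 7 for each row, row after row: the opening, from 0 (shut) to 1 (fully open), then the shift along the tool's x, y, z scaled (see below), then the turn, a rotation vector about the tool's x, y, z scaled (see below). A call has 1 to 12 rows; each row is the pose to reach, as a shift and turn from the pose commanded when the call began, along the tool's axes at that moment; what a row does not reach only later rows make up. The controller multiplies each number of a shift by 0.15 m and each number of a turn by pi/2 rad. A row lasts 1/10 s, in which the tool goes at most 50 mm and 8.59 degrees, less where a joint would pass 70% of its speed; a pose out of reach is approached as far as the arm can. A call with a number of a shift or a turn outside -1 to 1 is refused whole. A call with a gripper value outside its range is refused whole. The fingers move at their own pace and stop on an object; FORCE is the grip in N (left out, the last holds). Time passes only in rows, so rows that repeat a pose let the fingers close. It gives the time, the measured TCP pose, the force, the opening and the grip force at its end, in the units of the state.
- r.get_state(): the state, without advancing time (a new reading comes with each control period).
- r.snapshot(name): name is "scene" or "top" or "wrist"; returns a dict with "img" (480x640x3 uint8, red, green, blue), "mtx" (3x3 intrinsics, pixels), "cam_to_world" (4x4, takes a point from camera to world coordinates). Camera axes: x right, y up, looking along -z (the intrinsics and any distortion apply to the point x, -y, -z); pixel columns grow to the right and rows downward; lengths in m; the calibration is good to about 2 mm. A picture is of the moment at which its call begins. There is no depth.
- r.finish_job(): hands the job in; it is judged then, once.
The state is a dict: "clock": time; "q": joint angles; "qd": joint speeds; "joint_torque": joint torques, N m; "tool_pos": TCP position; "eef_rot": TCP orientation; "contact_force": force on the tool from outside, world axes, zero at the start; "moment": the same for the moment, N m; "opening": opening from 0.0 (shut) to 1.0 (fully open); "finger_force": force on a finger pad.
Only numpy, scipy, OpenCV 4.12 (cv2) and the standard library are available. Lean on these libraries where they do the work, as an engineer would, in place of code of your own. Each camera call takes 0.05 s, during which the arm holds its last target. There are 200 camera calls.

## Working session

There is one attempt and no reset: what is moved stays moved. The work goes in short steps, Python scripts to look and compute and a shell command to move; the robot and the scene stay as the last step left them, time stands still between calls to the robot, and variables do not carry over. Pictures are saved under pics/ and viewed, at most 10 in all, crops included, and the job is handed in when it is done.

```bash
mkdir -p pics
cat > h.py <<'E'
import numpy as np, cv2, json
from plant import r
def snap(n,name):
    s=r.snapshot(n); cv2.imwrite('pics/'+name+'.png',s['img'][:,:,::-1]); np.savez('pics/'+name+'.npz',**{k:s[k] for k in('img','mtx','cam_to_world')}); return s
def load(name): return np.load('pics/'+name+'.npz')
def ray(s,u,v):
    K=s['mtx'];T=s['cam_to_world'];d=np.array([(u-K[0,2])/K[0,0],-(v-K[1,2])/K[1,1],-1.]);d=T[:3,:3]@d
    return T[:3,3],d/np.linalg.norm(d)
def onz(s,u,v,z):
    o,d=ray(s,u,v);return o+d*(z-o[2])/d[2]
def tri(obs):
    A=np.zeros((3,3));b=np.zeros(3)
    for s,u,v in obs:
        o,d=ray(s,u,v);P=np.eye(3)-np.outer(d,d);A+=P;b+=P@o
    p=np.linalg.solve(A,b)
    return p,[float(np.linalg.norm(np.cross(p-ray(s,u,v)[0],ray(s,u,v)[1]))) for s,u,v in obs]
def proj(s,p):
    T=s['cam_to_world'];c=T[:3,:3].T@(np.asarray(p)-T[:3,3]);K=s['mtx'];return K[0,0]*c[0]/-c[2]+K[0,2],K[1,1]*-c[1]/-c[2]+K[1,2]
E
python3 - <<'E'
from h import *
np.set_printoptions(precision=4,suppress=True)
for n in('scene','top'):
    s=snap(n,n+'0'); print(n,list(s),s['mtx'].tolist(),s['cam_to_world'])
st=r.get_state();print({k:np.round(st[k],4) for k in st})
E
```

```text
scene ['img', 'mtx', 'cam_to_world'] [[459.36487158012585, 0.0, 321.555571239537], [0.0, 459.36487158012585, 230.26705256709954], [0.0, 0.0, 1.0]] [[-0.1952 -0.6474  0.7367  1.0925]
 [ 0.9807 -0.1224  0.1522  0.1235]
 [-0.0083  0.7522  0.6588  0.6102]
 [ 0.      0.      0.      1.    ]]
top ['img', 'mtx', 'cam_to_world'] [[549.5276631943929, 0.0, 309.8430384768721], [0.0, 549.5276631943929, 243.31136304892237], [0.0, 0.0, 1.0]] [[-0.0053  0.996  -0.0892  0.4133]
 [-0.9999 -0.0061 -0.0087 -0.0319]
 [-0.0092  0.0891  0.996   1.1733]
 [ 0.      0.      0.      1.    ]]
{'clock': np.float64(0.1), 'q': array([-1.2542,  0.6899, -0.1945,  1.5662,  0.1573,  0.9025, -0.2151]), 'qd': array([-0.    , -0.0027,  0.0002, -0.0026,  0.0022, -0.0001, -0.0023]), 'joint_torque': array([ -0.0038, -52.8496,  -1.2717, -15.3839,  -0.0526,   0.0019,
         0.0001]), 'tool_pos': array([0.1743, 0.5996, 0.238 ]), 'eef_rot': array([ 0.1409,  0.99  , -0.0008, -0.0001]), 'contact_force': array([-0.502 ,  0.024 ,  0.3812]), 'moment': array([-0.0792, -0.0244, -0.0282]), 'finger_force': np.float64(0.0), 'opening': np.float64(1.0029)}
```

View pics/scene0.png

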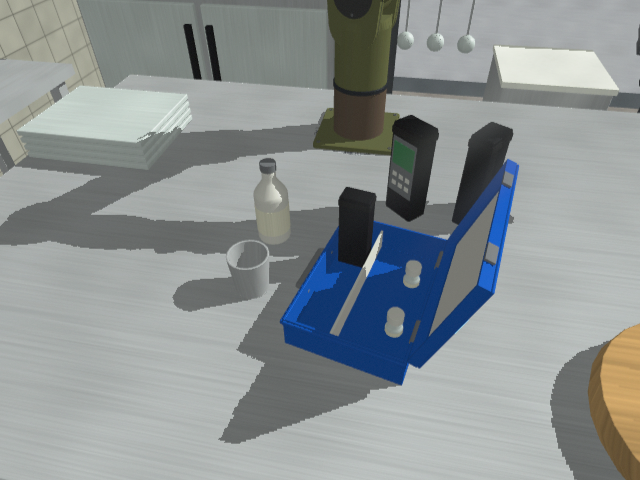

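View pics/top0.png

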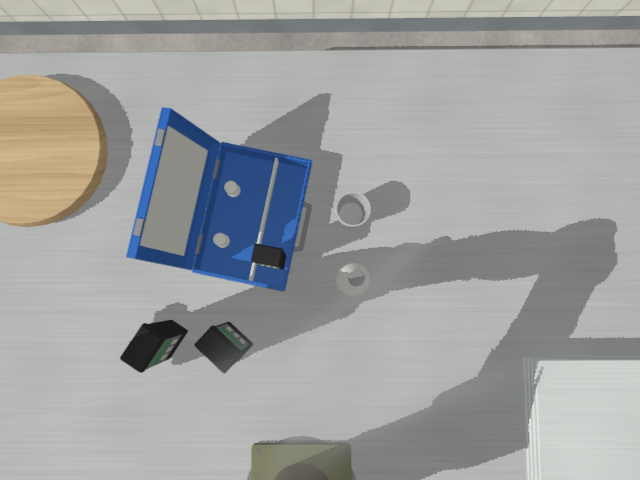

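Both views show the smallest black meter standing in the blue case: scene (357,227), top (268,256). Other candidates are two larger meters on the bare table, at scene (412,168) and (482,172), or top (224,346) and (153,346). I choose the one in the case and check it in a crop.

Run:
```python
from h import *
a=load('top0')['img'][100:300,120:320];b=load('scene0')['img'][155:395,270:530]
a=cv2.resize(a,None,fx=3,fy=3,interpolation=cv2.INTER_CUBIC);b=cv2.resize(b,(0,0),fx=2,fy=2,interpolation=cv2.INTER_CUBIC)
cv2.imwrite('pics/ca.png',a[:,:,::-1]);cv2.imwrite('pics/cb.png',cv2.resize(load('scene0')['img'][155:395,270:530],None,fx=2.5,fy=2.5,interpolation=cv2.INTER_CUBIC)[:,:,::-1])
```

```text
(no output)
```

View pics/ca.png

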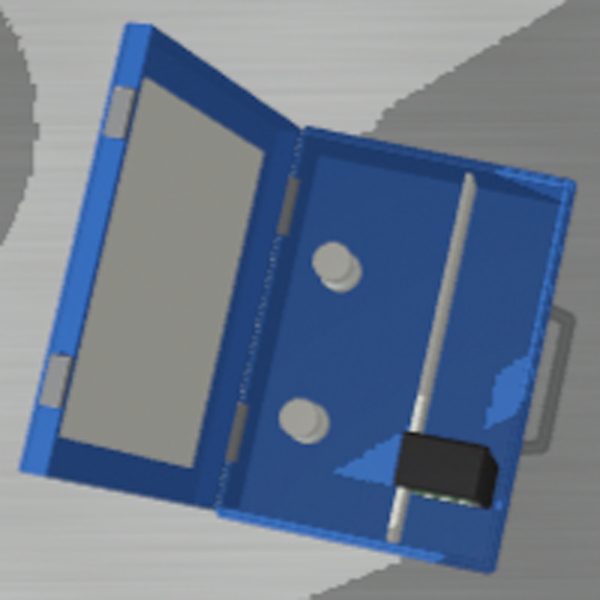

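View pics/cb.png

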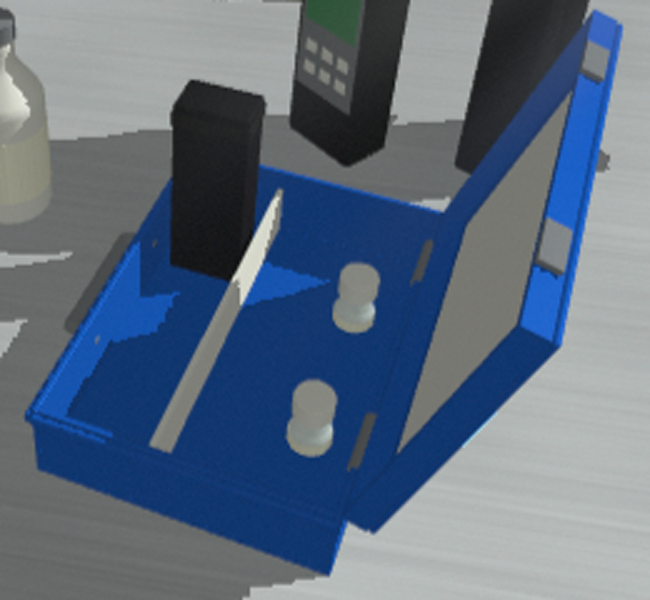

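The crops confirm the choice: the case meter is the smallest, with its green screen on the edge facing the robot (top ca (440,497)). The lid is open to the left, its strip running (128,23)–(20,470). Both jars stand in the wide compartment at (335,265) and (303,420). Triangulating now.

Run:
```python
from h import *
np.set_printoptions(precision=4,suppress=True)
T=load('top0');S=load('scene0')
A=lambda u,v:(T,120+u/3,100+v/3); B=lambda u,v:(S,270+u/2.5,155+v/2.5)
def t(n,a,b): p,e=tri([A(*a),B(*b)]);print(n,p,np.round(e,4));return p
t('rim -x-y',(574,182),(30,414)); t('hinge -y',(304,128),(345,520));t('meter top right/-x,-y corner',(487,446),(192,80)) 
m1=t('lid -y',(128,23),(558,345));m2=t('lid +y',(20,470),(620,25))
R=[onz(*A(*p),.06) for p in((574,182),(494,571),(219,515),(304,128))]
R=np.array(R);print(R,[np.linalg.norm(R[i]-R[i-3]) for i in range(4)])
ey=(R[1]-R[0]+R[2]-R[3])[:2];ey/=np.linalg.norm(ey);ex=np.array([ey[1],-ey[0]])
if ex@(R[3]-R[0])[:2]<0: ex=-ex
c=R.mean(0)[:2];print('c',c,'ex',ex,'ey',ey,'yaw',np.degrees(np.arctan2(ex[1],ex[0])))
loc=lambda p:np.array([(p[:2]-c)@ex,(p[:2]-c)@ey,p[2]])
for p in R:print('rim',loc(p))
for p in((403,433),(487,446),(477,500),(397,486)):print('mtop',loc(onz(*A(*p),.154)))
for p in((165,268),(235,280)):print('foot back(scene)',loc(onz(*B(*p),.004)))
L=loc((m1+m2)/2);print('lid',L,'lid corners',loc(m1),loc(m2))
# outer edge: hinge at x=.095,z=.06; shut: point at (-.19,+.02)
d=L[[0,2]]-[.095,.06];print('r',np.hypot(*d),'ang',np.degrees(np.arctan2(.02,-.19)-np.arctan2(d[1],d[0])))
for n,p in dict(bottle=(353,279),cup=(353,210)).items():print(n,onz(T,*p,.08))
np.savez('case.npz',c=c,ex=ex,ey=ey)
```

```text
rim -x-y [ 0.6848 -0.0245  0.0551] [0.0017 0.0017]
hinge -y [0.7239 0.1633 0.0576] [0.0029 0.0029]
meter top right/-x,-y corner [0.4923 0.0345 0.172 ] [0.0074 0.0074]
lid -y [0.7386 0.2354 0.2345] [0.0015 0.0015]
lid +y [0.4763 0.2916 0.2347] [0.0007 0.0007]
[[ 0.6841 -0.0262  0.06  ]
 [ 0.418   0.0292  0.06  ]
 [ 0.4567  0.2152  0.06  ]
 [ 0.7234  0.16    0.06  ]] [np.float64(0.271784044556001), np.float64(0.18999747706950768), np.float64(0.2723525583230697), np.float64(0.19030703013442982)]
c [0.5706 0.0945] ex [0.203  0.9792] ey [-0.9792  0.203 ] yaw 78.2863895977803
rim [-0.0952 -0.1357  0.06  ]
rim [-0.095   0.1361  0.06  ]
rim [0.095 0.136 0.06 ]
rim [ 0.0952 -0.1364  0.06  ]
mtop [-0.0274  0.063   0.154 ]
mtop [-0.0803  0.0606  0.154 ]
mtop [-0.081   0.0947  0.154 ]
mtop [-0.0306  0.096   0.154 ]
foot back(scene) [-0.0805  0.0575  0.004 ]
foot back(scene) [-0.0286  0.0656  0.004 ]
lid [ 0.1729 -0.0019  0.2346] lid corners [ 0.172  -0.136   0.2345] [0.1738 0.1323 0.2347]
r 0.19121932208498055 ang 108.04106671744881
bottle [ 0.4396 -0.1076  0.08  ]
cup [ 0.5778 -0.1093  0.08  ]
```

```bash
cat >> h.py <<'E'
from scipy.spatial.transform import Rotation as Ro
C=np.load('case.npz') if __import__('os').path.exists('case.npz') else None
def W(x,y,z): return np.r_[C['c']+x*C['ex']+y*C['ey'],z]
def loc(p): d=np.asarray(p)[:2]-C['c'];return np.r_[d@C['ex'],d@C['ey'],p[2]]
def go(*l):
    st=r.get_state();R=Ro.from_quat(st['eef_rot']);print('t',round(float(st['clock']),2),'at',loc(st['tool_pos']).round(4),'F',st['contact_force'].round(1))
    for q in l: print(q,(R.inv().apply(W(*q)-st['tool_pos'])/.15).round(3))
    y=R.apply([0,1,0]);print('toolz',R.apply([0,0,1]).round(3),'yaw err deg',np.degrees(np.arctan2(*(C['ex'][::-1]))-np.arctan2(y[1],y[0])).round(2))
E
python3 - <<'E'
from h import *
go((-.0545,.138,.40),(-.0545,.138,.135))
T=load('top0');S=load('scene0')
print('big1 top corner',tri([(T,224,372),(S,392,118)]),'x', [onz(T,u,v,.2).round(3) for u,v in((195,346),(224,322),(252,346),(224,372))])
print('big feet',[onz(S,u,v,0).round(3) for u,v in((388,208),(410,220),(432,202),(454,222))])
E
```

```text
t 0.1 at [0.4141 0.4906 0.238 ] F [-0.5  0.   0.4]
(-0.0545, 0.138, 0.4) [-2.588 -2.932 -1.075]
(-0.0545, 0.138, 0.135) [-2.588 -2.93   0.692]
toolz [-0.    -0.002 -1.   ] yaw err deg 4.49
big1 top corner (array([0.27775125, 0.11178492, 0.19458963]), [0.016532632129660038, 0.016532632129660003]) x [array([0.321, 0.179, 0.2  ]), array([0.362, 0.128, 0.2  ]), array([0.321, 0.079, 0.2  ]), array([0.276, 0.128, 0.2  ])]
big feet [array([0.313, 0.108, 0.   ]), array([0.345, 0.156, 0.   ]), array([0.275, 0.199, 0.   ]), array([0.335, 0.244, 0.   ])]
```

```bash
python3 -m pendant '[0,0,0,-1,0,0,0, 0,0,0,-1,0,0,-0.05, 0,0,0,-1,0,0,-0.05, 0,0,0,-1,0,0,-0.05, 0,-0.4,-0.5,-1,0,0,-0.05, 0,-0.85,-1,-1,0,0,-0.05, 0,-0.85,-1,-1,0,0,-0.05, 0,-0.85,-1,-1,0,0,-0.05, 0,-0.85,-1,-1,0,0,-0.05]' 20
python3 -c "
from h import *
go((-.0545,.130,.39))"
```

```text
clock: 1.0
tool_pos: [0.2588, 0.4138, 0.3882]
eef_rot: [0.107, 0.994, -0.003, 0.001]
contact_force: [0.3, 0.9, -0.4]
opening: 0.206
finger_force: 0.0
t 1.0 at [0.2493 0.3701 0.3882] F [ 0.3  0.9 -0.4]
(-0.0545, 0.13, 0.39) [-1.62  -2.009  0.004]
toolz [ 0.002 -0.006 -1.   ] yaw err deg 0.56
```

```bash
python3 -m pendant '[0,-0.8,-1,0,0,0,0, 0,-0.8,-1,0,0,0,0, 0,-0.8,-1,0,0,0,0, 0,-0.8,-1,0,0,0,0, 0,-0.8,-1,0,0,0,0, 0,-0.8,-1,0,0,0,0]'
python3 -c "
from h import *
go((-.0545,.130,.39))"
```

```text
clock: 1.6
tool_pos: [0.342, 0.2495, 0.3884]
eef_rot: [0.103, 0.995, 0.0, -0.0]
contact_force: [0.6, 0.6, 0.1]
opening: 0.001
finger_force: 0.0
t 1.6 at [0.1053 0.2552 0.3884] F [0.6 0.6 0.1]
(-0.0545, 0.13, 0.39) [-0.836 -1.064 -0.011]
toolz [-0.001  0.    -1.   ] yaw err deg 0.08
```

```bash
python3 -m pendant '[0,-0.8,-1,0,0,0,0, 0,-0.8,-1,0,0,0,0, 0,-0.8,-1,0,0,0,0, 0,-0.8,-1,0,0,0,0, 0,-0.8,-1,0,0,0,0, 0,-0.8,-1,0,0,0,0]'
python3 -c "
from h import *
go((-.0545,.130,.39),(-.0545,.130,.135))"
```

```text
clock: 2.2
tool_pos: [0.4292, 0.0798, 0.3883]
eef_rot: [0.101, 0.995, 0.001, -0.0]
contact_force: [-0.5, 0.6, 0.1]
opening: 0.006
finger_force: 0.0
t 2.2 at [-0.0431  0.1355  0.3883] F [-0.5  0.6  0.1]
(-0.0545, 0.13, 0.39) [-0.036 -0.076 -0.011]
(-0.0545, 0.13, 0.135) [-0.038 -0.078  1.689]
toolz [-0.001  0.001 -1.   ] yaw err deg -0.09
```

```bash
python3 -m pendant '[0,-0.05,-0.08,0.3,0,0,0, 0,-0.05,-0.08,0.6,0,0,0, 0,-0.05,-0.08,0.85,0,0,0, 0,-0.05,-0.08,0.85,0,0,0, 0,-0.05,-0.08,0.85,0,0,0]' && python3 -m pendant '[0,0,0,0.2,0,0,0, 0,0,0,0.4,0,0,0, 0,0,0,0.6,0,0,0, 0,0,0,0.75,0,0,0, 0,0,0,0.84,0,0,0, 0,0,0,0.84,0,0,0, 0,0,0,0.84,0,0,0]'
python3 -c "
from h import *
go((-.0545,.105,.137),(-.0545,.065,.137));snap('top','top1');a=load('top1')['img'][180:330,180:380];b=snap('scene','sc1')['img'][130:310,280:480]
cv2.imwrite('pics/c2.png',cv2.resize(np.hstack([cv2.resize(a,(400,300)),cv2.resize(b,(333,300))]),None,fx=1,fy=1)[:,:,::-1])"
```

```text
clock: 2.7
tool_pos: [0.4339, 0.0671, 0.2616]
eef_rot: [0.1, 0.995, 0.0, -0.0]
contact_force: [0.5, -0.2, 0.1]
opening: 0.004
finger_force: 0.0
clock: 3.4
tool_pos: [0.4356, 0.066, 0.1367]
eef_rot: [0.101, 0.995, 0.001, 0.002]
contact_force: [0.2, 0.4, 0.4]
opening: 0.008
finger_force: 0.0
t 3.4 at [-0.0553  0.1264  0.1367] F [0.2 0.4 0.4]
(-0.0545, 0.105, 0.137) [-0.143  0.005 -0.002]
(-0.0545, 0.065, 0.137) [-0.409  0.005 -0.001]
toolz [ 0.003  0.001 -1.   ] yaw err deg -0.07
```

View pics/c2.png

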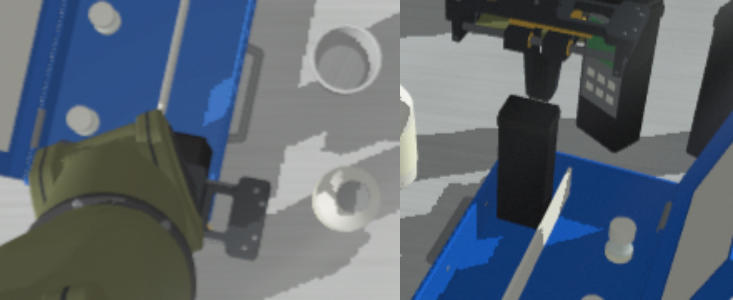

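The crop shows the fingertips (543,85) just behind the meter's top (530,105), with clearance all round. Pushing slowly now.

```bash
python3 -m pendant '[0,-0.03,0,0,0,0,0, 0,-0.06,0,0,0,0,0, 0,-0.09,0,0,0,0,0, 0,-0.11,0,0,0,0,0, 0,-0.13,0,0,0,0,0, 0,-0.15,0,0,0,0,0, 0,-0.17,0,0,0,0,0, 0,-0.19,0,0,0,0,0, 0,-0.21,0,0,0,0,0, 0,-0.23,0,0,0,0,0]' && python3 -m pendant '[0,-0.02,0,0,0,0,0, 0,-0.04,0,0,0,0,0, 0,-0.06,0,0,0,0,0, 0,-0.08,0,0,0,0,0, 0,-0.1,0,0,0,0,0, 0,-0.12,0,0,0,0,0, 0,-0.14,0,0,0,0,0, 0,-0.16,0,0,0,0,0, 0,-0.16,0,0,0,0,0]'
python3 -c "
from h import *
go((-.0545,.065,.137));snap('scene','sc2')"
```

```text
clock: 4.5
tool_pos: [0.468, 0.0578, 0.1352]
eef_rot: [0.102, 0.995, 0.0, -0.0]
contact_force: [0.3, -0.6, 0.1]
opening: 0.002
finger_force: 0.1
clock: 5.4
tool_pos: [0.4919, 0.0529, 0.1352]
eef_rot: [0.102, 0.995, 0.0, 0.0]
contact_force: [-0.7, 0.6, 0.4]
opening: 0.003
finger_force: 0.0
t 5.4 at [-0.0567  0.0686  0.1352] F [-0.7  0.6  0.4]
(-0.0545, 0.065, 0.137) [-0.024  0.015 -0.012]
toolz [ 0.001  0.    -1.   ] yaw err deg 0.01
```

View pics/sc2.png

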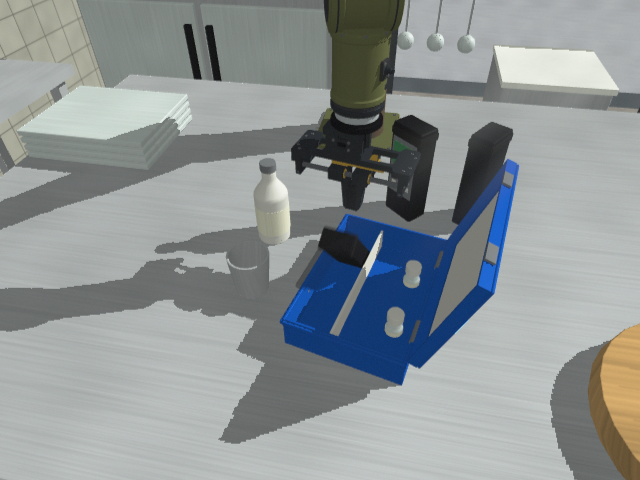

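The meter's end shows at (345,245), so it is toppling or lying. I'll raise the tool and look again.

```bash
python3 -m pendant '[0,0.1,0,-0.2,0,0,0, 0,0.2,0,-0.6,0,0,0, 0,0.2,0,-1,0,0,0, 0,0.2,0,-1,0,0,0, 0,0.2,0,-1,0,0,0, 0,0.2,0,-1,0,0,0]'
python3 -c "
from h import *
go((.25,0,.30),(.25,0,.21))
b=snap('scene','sc3')['img'][160:400,220:540];a=snap('top','top3')['img'][100:310,120:400]
cv2.imwrite('pics/c3.png',np.hstack([cv2.resize(b,(400,300)),cv2.resize(a,(400,300))])[:,:,::-1])"
```

```text
clock: 6.05
tool_pos: [0.4616, 0.059, 0.285]
eef_rot: [0.102, 0.995, 0.0, -0.0]
contact_force: [0.0, 0.4, -0.8]
opening: 0.006
finger_force: 0.0
t 6.05 at [-0.0569  0.0995  0.285 ] F [ 0.   0.4 -0.8]
(0.25, 0, 0.3) [-0.664  2.046 -0.1  ]
(0.25, 0, 0.21) [-0.664  2.046  0.5  ]
toolz [-0.  0. -1.] yaw err deg -0.02
```

View pics/c3.png

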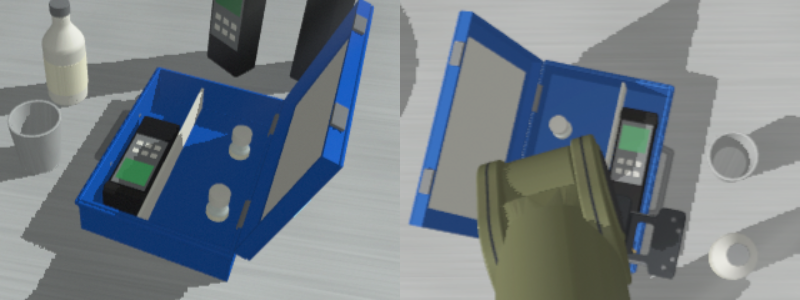

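The meter lies flat in the long compartment, screen up (crop (140,165)); jars, bottle and cup stand unmoved. Moving round outside the lid.

```bash
python3 -m pendant '[0,0,0,-0.15,0,0,0, 0,-0.15,0.3,-0.15,0,0,0, 0,-0.3,0.65,-0.15,0,0,0, 0,-0.45,1,-0.15,0,0,0, 0,-0.6,1,-0.15,0,0,0, 0,-0.66,1,-0.15,0,0,0, 0,-0.66,1,-0.15,0,0,0]' && python3 -m pendant '[0,0,0.33,0,0,0,0, 0,0,0.66,0,0,0,0, 0,0,1,0,0,0,0, 0,0,1,0,0,0,0, 0,0,1,0,0,0,0, 0,0,1,0.3,0,0,0, 0,0,1,0.6,0,0,0, 0,0,1,0.65,0,0,0, 0,0,1,0.65,0,0,0]'
python3 -c "
from h import *
go((.195,0,.21),(.13,0,.21))"
```

```text
clock: 6.85
tool_pos: [0.5895, 0.1842, 0.3054]
eef_rot: [0.103, 0.995, -0.001, -0.001]
contact_force: [0.1, -0.5, 0.5]
opening: 0.007
finger_force: 0.0
clock: 7.75
tool_pos: [0.6192, 0.33, 0.2095]
eef_rot: [0.103, 0.995, -0.002, -0.001]
contact_force: [0.6, 0.6, 0.6]
opening: 0.009
finger_force: 0.0
t 7.75 at [2.404e-01 2.000e-04 2.095e-01] F [0.6 0.6 0.6]
(0.195, 0, 0.21) [-0.002 -0.303 -0.002]
(0.13, 0, 0.21) [-0.003 -0.736 -0.001]
toolz [-0.003 -0.003 -1.   ] yaw err deg 0.13
```

```bash
python3 -m pendant '[0,0,-0.1,0,0,0,0, 0,0,-0.2,0,0,0,0, 0,0,-0.26,0,0,0,0, 0,0,-0.32,0,0,0,0, 0,0,-0.37,0,0,0,0, 0,0,-0.42,0,0,0,0, 0,0,-0.47,0,0,0,0, 0,0,-0.52,0,0,0,0, 0,0,-0.57,0,0,0,0, 0,0,-0.62,0,0,0,0, 0,0,-0.67,0,0,0,0, 0,0,-0.72,0,0,0,0]'
python3 -c "
from h import *
go((.08,0,.21))"
```

```text
clock: 8.95
tool_pos: [0.5975, 0.2261, 0.21]
eef_rot: [0.102, 0.995, -0.0, -0.0]
contact_force: [0.8, 2.1, 1.4]
opening: 0.006
finger_force: 1.0
t 8.95 at [0.1343 0.0004 0.21  ] F [0.8 2.1 1.4]
(0.08, 0, 0.21) [-0.002 -0.362  0.   ]
toolz [-0.001 -0.    -1.   ] yaw err deg -0.0
```

```bash
python3 -m pendant '[0,0,-0.05,0,0,0,0, 0,0,-0.1,0,0,0,0, 0,0,-0.15,0,0,0,0, 0,0,-0.2,0,0,0,0, 0,0,-0.25,0,0,0,0, 0,0,-0.3,0,0,0,0, 0,0,-0.36,0,0,0,0, 0,0,-0.44,0.03,0,0,0, 0,0,-0.52,0.06,0,0,0, 0,0,-0.6,0.1,0,0,0, 0,0,-0.69,0.15,0,0,0]'
python3 -c "
from h import *
go((-.0075,0,.152),(-.032,0,.106),(-.0375,0,.08))"
```

```text
clock: 10.05
tool_pos: [0.5768, 0.1243, 0.1873]
eef_rot: [0.102, 0.995, -0.0, 0.0]
contact_force: [1.0, 0.2, 0.4]
opening: 0.003
finger_force: 0.6
t 10.05 at [ 3.040e-02 -1.000e-04  1.873e-01] F [1.  0.2 0.4]
(-0.0075, 0, 0.152) [ 0.001 -0.252  0.236]
(-0.032, 0, 0.106) [ 0.001 -0.416  0.542]
(-0.0375, 0, 0.08) [ 0.001 -0.452  0.716]
toolz [ 0. -0. -1.] yaw err deg 0.0
```

```bash
python3 -m pendant '[0,0,-0.08,0.07,0,0,0, 0,0,-0.17,0.15,0,0,0, 0,0,-0.25,0.24,0,0,0, 0,0,-0.31,0.32,0,0,0, 0,0,-0.37,0.42,0,0,0, 0,0,-0.4,0.5,0,0,0, 0,0,-0.43,0.57,0,0,0, 0,0,-0.45,0.63,0,0,0, 0,0,-0.45,0.68,0,0,0]'
python3 -c "
from h import *
go((-.0375,0,.08))"
```

```text
clock: 10.95
tool_pos: [0.5628, 0.0589, 0.0849]
eef_rot: [0.102, 0.995, -0.0, -0.0]
contact_force: [0.9, -0.5, 0.8]
opening: 0.006
finger_force: 0.4
t 10.95 at [-0.0365  0.0004  0.0849] F [ 0.9 -0.5  0.8]
(-0.0375, 0, 0.08) [-0.002 -0.007  0.033]
toolz [-0.001 -0.001 -1.   ] yaw err deg 0.02
```

Press down gently in small steps.

```bash
python3 -m pendant '[0,0,0,0.02,0,0,0, 0,0,0,0.03,0,0,0, 0,0,0,0.04,0,0,0, 0,0,0,0.05,0,0,0, 0,0,0,0.05,0,0,0]'
python3 -c "
from h import *
go((-.0375,0,.08))
b=snap('scene','sc4')['img'][160:400,220:540];cv2.imwrite('pics/c4.png',cv2.resize(b,(800,600))[:,:,::-1])"
```

```text
clock: 11.45
tool_pos: [0.5633, 0.0599, 0.0803]
eef_rot: [0.102, 0.995, 0.0, 0.001]
contact_force: [-4.1, -0.4, 16.7]
opening: 0.004
finger_force: 8.1
t 11.45 at [-0.0354  0.0001  0.0803] F [-4.1 -0.4 16.7]
(-0.0375, 0, 0.08) [-0.001 -0.014  0.002]
toolz [ 0.001  0.    -1.   ] yaw err deg -0.03
```

View pics/c4.png

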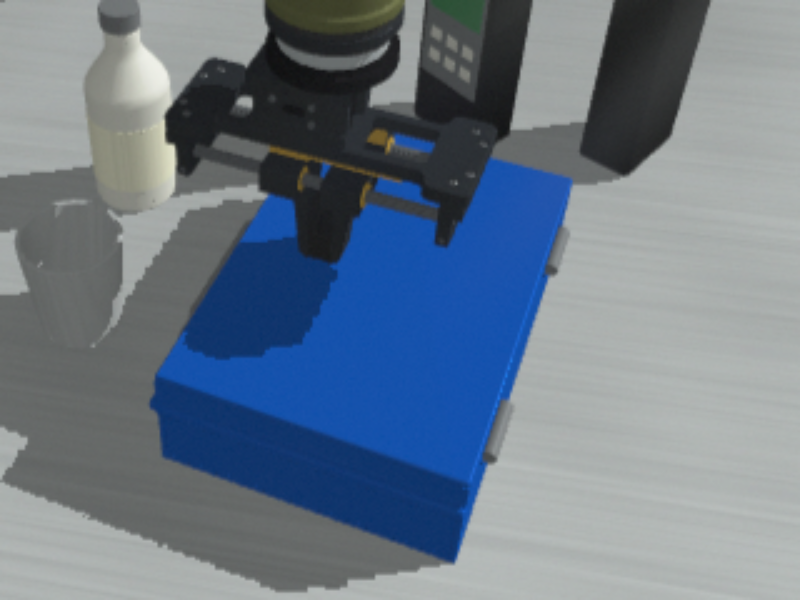

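The lid is down flush on the rim, z = 0.080 with a firm 17 N stop. Retreat straight up and check.

```bash
python3 -m pendant '[0,0,0,-0.05,0,0,0, 0,0,0,-0.3,0,0,0, 0,0,0,-0.6,0,0,0, 0,0,0,-1,0,0,0, 0,0,0,-1,0,0,0, 0,0,0,-1,0,0,0, 0,0,0,-1,0,0,0, 0,0,0,-1,0,0,0]'
python3 -c "
from h import *
go((-.0375,0,.08))
b=snap('scene','sc5');cv2.imwrite('pics/c5.png',cv2.resize(b['img'][160:400,220:540],(800,600))[:,:,::-1])
for p in((-.095,-.135,.08),(.095,-.135,.08)):
  u,v=proj(b,W(*p));print('expected lid corner in crop',(u-220)*2.5,(v-160)*2.5)"
```

```text
clock: 12.3
tool_pos: [0.5619, 0.0594, 0.2264]
eef_rot: [0.102, 0.995, -0.0, -0.002]
contact_force: [-0.4, -0.1, -0.2]
opening: 0.005
finger_force: 0.0
t 12.3 at [-0.0361  0.0013  0.2264] F [-0.4 -0.1 -0.2]
(-0.0375, 0, 0.08) [-0.012 -0.008  0.976]
toolz [-0.004 -0.001 -1.   ] yaw err deg -0.03
expected lid corner in crop 147.67051835341064 372.955427237319
expected lid corner in crop 463.67697906888367 480.03433457368885
```

View pics/c5.png

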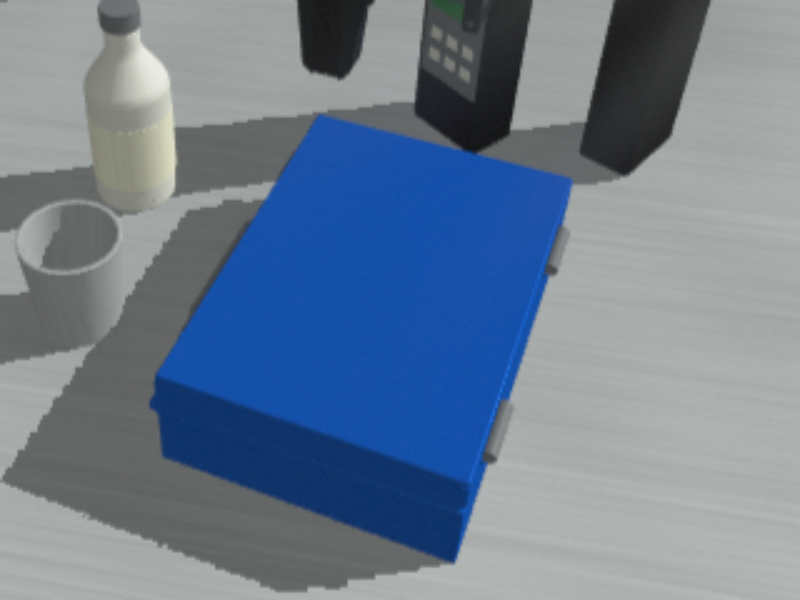

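The lid is shut: its corners at (157,375) and (470,482) are within about 4 px (real) of where a shut lid should be. The bottle and cup stand where they were, and the robot touches nothing.

```bash
python3 -c "
from plant import r
print(r.finish_job())"
```

```text
the job is handed in; nothing more can be done
None
```

The job is handed in at about 12 s of the 51 s allowed: the meter lay flat on its back, screen up, in its long compartment before the lid was pressed fully shut, the bottle and cup stood where they were, and the jars were standing when last seen before the lid closed.

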